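# Load the tape dispenser and hold its tensioner back

## Robot

A 7-joint arm with a two-finger parallel gripper is mounted at the origin on the work surface. World frame = base frame: x ahead of the robot, y to its left, z up, the work surface at z = 0. Lengths are in m, angles in rad, forces in N, time in s.
With the tool pointing down it reaches from about 0.425 to 0.925 m from the base axis. Payload 6.8 kg.
Tool frame: the origin (TCP) lies between the finger pads; the fingertips stand r.tcp_to_tips ahead of it and the grasp point (between the pads) lies 3 mm ahead of it (r.tcp_to_tips is the distance from the TCP to the fingertips, in m); z points along the fingers, y is the line along which they close (so a half turn about z gives the same grasp; the last joint's range is limited). The gripper opens to 85 mm and grips with 20 to 120 N. Pads are 22 mm wide; open, the fingers measure 114 mm over their backs; the gripper's body (76 mm by 85 mm) begins 54 mm behind the grasp point. The pads swing forward as they close: fully open they stand 13 mm farther back than shut.
Start: joints at [-1.262, 0.477, 0.022, 1.555, -0.011, 1.109, -0.083], TCP at [0.273, 0.617, 0.228] pointing down, gripper open.
Joint ranges: [-2.96, 2.96], [-0.34, 2.1], [-1.41, 1.46], [0.24, 2.44], [-1.37, 4.51], [0.17, 1.92], [-2.96, 2.96]. Speed limits (rad/s): [2.39, 2.39, 3.14, 3.14, 3.14, 3.14, 3.14].

## Interface

Orientations are given as a rotation vector (axis times angle).
In Python, from bench import r gives the robot as it stands. The module is installed in compiled form; this text tells all that it offers.
- The arm moves only by the tool step_arm, never from a script. Its argument "moves" is a list of rows, each an object of numbers: "rx", "ry", "rz": the turn, a rotation vector about the tool's x, y, z in degrees; "dx", "dy", "dz": the shift along the tool's x, y, z in mm; "gripper": the opening, from -1 (shut) to 1 (fully open). In form: [{"rx": .., "ry": .., "rz": .., "dx": .., "dy": .., "dz": .., "gripper": ..}, ...]. A call has 1 to 20 rows; each row shifts and turns the commanded pose from where the row before left it, along the tool's axes as they then stand; what a row does not reach is not made up. A row lasts 1/8 s, in which the tool goes at most 62.5 mm and 10.7 degrees, less where a joint would pass 70% of its speed; a pose out of reach is approached as far as the arm can. A call is refused whole if a number of a shift passes 62.5 or a number of a turn 10.7, either way. A call with a gripper value outside its range is refused whole. The fingers move at their own pace and stop on an object; "grip_force" is the grip in N (left out, the last holds). Time passes only in rows, so rows that do not move let the fingers close. It gives the time, the measured TCP pose, the force, the opening and the grip force at its end, in the units of the state.
- r.get_obs(): the state, without advancing time (a new reading comes with each control period).
- r.grab_frame(name): name is "scene" or "top" or "wrist"; returns the picture (420x560x3 uint8, blue, green, red); there is no depth.
- r.camera_info(name): a dict with "mtx" (3x3 intrinsics, pixels), "D" ([k1, k2, p1, p2, k3] as OpenCV has them; the pictures are not rectified), "rvec" (rotation vector, rad) and "tvec" (3), from world to camera coordinates, as OpenCV has them. Camera axes: x right, y down, z forward; pixel columns grow to the right and rows downward; lengths in m; the calibration is good to about 2 mm. A picture is of the moment at which its call begins: read the wrist's pose just before it. camera_info takes no time and is no camera call; for the wrist camera it gives the pose at the moment of the call.
- r.hand_in(): hands the job in; it is judged then, once.
The state is a dict: "clock": time; "joints": joint angles; "qvel": joint speeds; "tau": joint torques, N m; "tcp_pos": TCP position; "orientation": TCP orientation; "contact_force": force on the tool from outside, world axes, zero at the start; "moment": the same for the moment, N m; "grip_width": finger opening in m; "gripper_force": force on a finger pad.
Only numpy, scipy, OpenCV 4.12 (cv2) and the standard library are available. Lean on these libraries where they do the work, as an engineer would, in place of code of your own. Each camera call takes 0.05 s, during which the arm holds its last target. There are 200 camera calls.

## Task

Put the small roll of masking tape on the dispenser's upright spindle, flat down on its seat, and let go of it. Then, with the fingertips against the grey upright roller of the sprung tensioner arm, push the arm back away from the spindle until it is well past its ratchet click, and finish while still holding it there so that I can thread the tape: it springs back if you let go. Leave the other things on the table where they are.

Things in the scene. Friction and masses are not known exactly. Their poses are not given: they have to be found in the camera images.
- dispenser: Tape dispenser fixed to the table, left or right, yaw up to 0.5: wooden plate 18 mm thick. Its frame: origin on the table top, z up, mm: plate x -85..115, y -150..130; spindle at (-10, 80); arm pivot at (75, -30); steel cutter bar (top 46 mm above the table) at x -76, y -105..-15; pawl housing 34 mm wide, top 44 mm above the table, at (75, 35).
- spindle_seat (a point): Centre of the spindle's round seat, 21 mm above the table, where the underside of the roll comes to lie. Spindle diameter 25 mm, cylindrical up to 70 mm above the table, then tapering to its tip at 82 mm.
- roll: Small cream roll of masking tape, lying flat and loose on the table: a ring of 60 mm outer diameter, 32 mm hole, 48 mm high, about 0.12 kg. Origin: centre of its underside; z along the hole.
- tensioner (a joint): Angle (rad) of the sprung arm about its upright pivot: 0 at rest, grows as its roller is pushed away from the spindle (anticlockwise from above), end stop 1.0. Click: a spring pawl rides over a tooth at 0.50, felt from 0.37, left behind at 0.63. The pawl does not lock: let go, the arm springs back. Push at the roller: about 3 N at the start, 6 to 7 N at the tooth, less just past it, 8 N near the stop.
- pivot (a point): Pivot axis of the tensioner arm (vertical), 48 mm above the table. At joint 0 the arm runs from here along the dispenser's -x; at angle q it is turned by q anticlockwise about this point.
- idler: Grey upright roller at the arm's free end, 120 mm from the pivot, free to turn on its own axis: diameter 20 mm. Origin: centre of its underside, 50 mm above the table; top 108 mm above the table. At rest its axis is 115 mm from the spindle's, with nothing between. Push on its side that faces the spindle.
- sanding_block: Bystander: cork sanding block 100 x 60 x 35 mm, on the robot's side of the roll. Origin: centre of its underside.
- marker: Bystander: paint marker, orange with a white cap, 130 x 16 x 16 mm, lying beyond the roll. Origin at its underside.
- jar: Bystander: small glass jar, diameter 48 mm, 55 mm high, standing on the dispenser's plate, on the far side of the spindle (its axis 90 to 105 mm from the spindle's, towards the plate's +x). Origin: centre of its underside.
- spray_can: Bystander: aluminium can, diameter 66 mm, 170 mm high, to the left. Origin: centre of its underside.
- water_bottle: Bystander: clear bottle, diameter 64 mm, 200 mm high, to the left, further out than the can. Origin: centre of its underside.
- wide_roll: Bystander: wide tape roll, ring of 90 mm outer diameter and 70 mm hole, 36 mm high, far off in the middle. Not the one to load. Origin: centre of its underside.
- brush: Bystander: brush 200 mm long, lying to the right.
Mind the look-alikes: they are no part of the job. What is shaped like the roll but green or purple is not meant.

How it is judged:
On the way, in this order (a step that is already met when the one before it is completed fails the run):
1. the small roll lies on the spindle's seat, let go of (horizontal distance between roll and spindle_seat below 0.006 m and z of roll in the frame of spindle_seat between -0.004 and 0.004 m and angle between roll's own z axis and vertical below 0.08 rad and contact force between roll and the fingers below 0.05 N and linear speed of roll below 0.02 m/s), for 0.2 s.
2. the tensioner arm is pushed past its click by the fingers on its roller (value of joint tensioner above 0.58 rad and contact force between the fingers and idler above 1.5 N), for 0.2 s.
At the end, for the whole second after the job is handed in: Through the last second: small roll flat on the spindle's seat (axis within 6 mm, height within 4 mm, tilt under 0.08 rad), at rest, not touched by the fingers; tensioner arm still, at more than 0.58 rad (click at 0.50), held by the fingers on its roller with over 1.5 N (all of step 1 and all of step 2 and velocity of joint tensioner between -0.1 and 0.1 rad/s); the arm keeps its last pose, push and grip.
It fails at once if another thing on the table is moved by more than 30 mm or tipped over (distance of any of sanding_block, marker, jar, spray_can, water_bottle, wide_roll, brush from where it was at the start of the episode above 0.03 m or angle between any of sanding_block, marker, jar, spray_can, water_bottle, wide_roll, brush's own z axis and vertical above 0.5 rad).
It also fails if it takes over 58 s, if anything falls off the work surface, if the arm or the gripper's body presses on something with over 40 N, if the wrist force passes 120 N, or if a joint passes its speed limit or range.

## Working session

There is one attempt and no reset: what is moved stays moved. The work goes in short steps, Python scripts to look and compute and a tool call to move; the robot and the scene stay as the last step left them, time stands still between calls to the robot, and variables do not carry over. Pictures are saved under pics/ and viewed, at most 10 in all, crops included, and the job is handed in when it is done.

Besides the shell and the picture viewer there is one more tool, called after ">>>" as name(argument=value, ...), one argument or row to a line, values as JSON. step_arm: Moves the arm, as the interface text tells. Its arguments: {"type":"object","properties":{"moves":{"type":"array","items":{"type":"object","properties":{"rx":{"type":"number"},"ry":{"type":"number"},"rz":{"type":"number"},"dx":{"type":"number"},"dy":{"type":"number"},"dz":{"type":"number"},"gripper":{"type":"number"}}}},"grip_force":{"type":"number"}},"required":["moves"]}

```bash
mkdir -p pics
cat > h.py <<'E'
import numpy as np, cv2
from bench import r
def ray(info,u,v):
    n=cv2.undistortPoints(np.array([[[u,v]]],float),np.array(info['mtx']),np.array(info['D']))[0,0]
    R=cv2.Rodrigues(np.array(info['rvec'],float))[0]; t=np.array(info['tvec'],float).ravel()
    return -R.T@t, R.T@np.array([n[0],n[1],1])
def onz(info,u,v,z):
    c,d=ray(info,u,v); return c+d*(z-c[2])/d[2]
def proj(info,P):
    return cv2.projectPoints(np.array(P,float).reshape(-1,3),np.array(info['rvec'],float),np.array(info['tvec'],float),np.array(info['mtx']),np.array(info['D']))[0][:,0]
E
python3 - <<'E'
from h import *
for n in ('top','scene'):
    cv2.imwrite(f'pics/{n}0.png',r.grab_frame(n)); i=r.camera_info(n); c,_=ray(i,0,0); print(n,c)
o=r.get_obs();print(o,r.tcp_to_tips)
E
```

```text
top [0.28845436 0.0202976  1.60339997]
scene [1.20663273 0.36884086 1.25060509]
{'clock': 0.1, 'joints': array([-1.26210276,  0.47769866,  0.02233354,  1.55636201, -0.01148349,
        1.10930398, -0.08309014]), 'qvel': array([-0.00130521, -0.00181151, -0.00150633, -0.00281732,  0.00055148,
        0.00010099, -0.00162237]), 'tau': array([ 4.22533791e-03, -5.97757638e+01,  1.61357995e+00, -2.81953257e+01,
        1.28232807e-02,  5.01458358e-03, -3.70645381e-07]), 'tcp_pos': array([0.27304978, 0.61671014, 0.22673138]), 'orientation': array([-6.49855573e-01, -3.07342680e+00,  2.56040699e-03]), 'contact_force': array([ 0.13478964, -0.28416696, -0.19180238]), 'moment': array([ 0.02791602, -0.03586829, -0.00146869]), 'gripper_force': 0.0, 'grip_width': 0.08531468780009542} 0.022
```

View pics/top0.png

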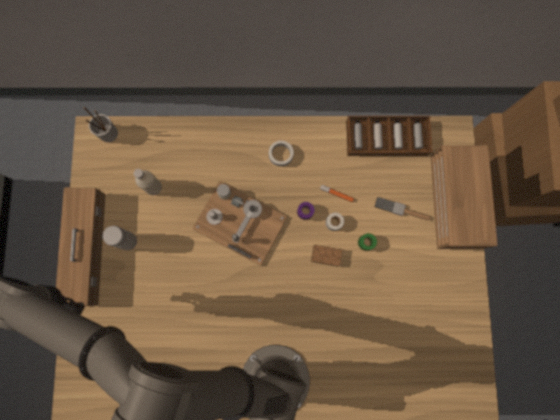

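View pics/scene0.png

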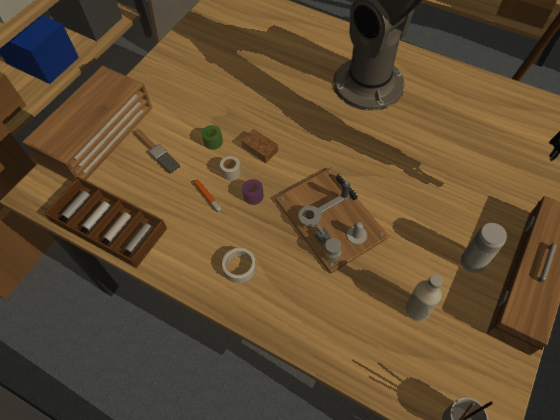

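Run:
```python
from h import *
a=cv2.imread('pics/top0.png')[165:275,185:385]; b=cv2.imread('pics/scene0.png')[120:280,195:395]
a=cv2.resize(a,None,fx=4,fy=4,interpolation=cv2.INTER_CUBIC);cv2.imwrite('pics/topc.png',cv2.convertScaleAbs(a,alpha=1.6))
b=cv2.resize(b,None,fx=3.7,fy=3.7,interpolation=cv2.INTER_CUBIC);cv2.imwrite('pics/scenec.png',cv2.convertScaleAbs(b,alpha=1.4))
```

```text
(no output)
```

View pics/topc.png

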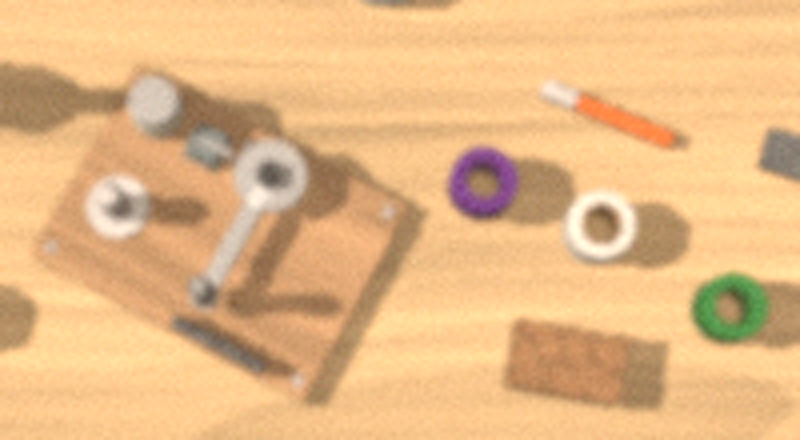

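View pics/scenec.png

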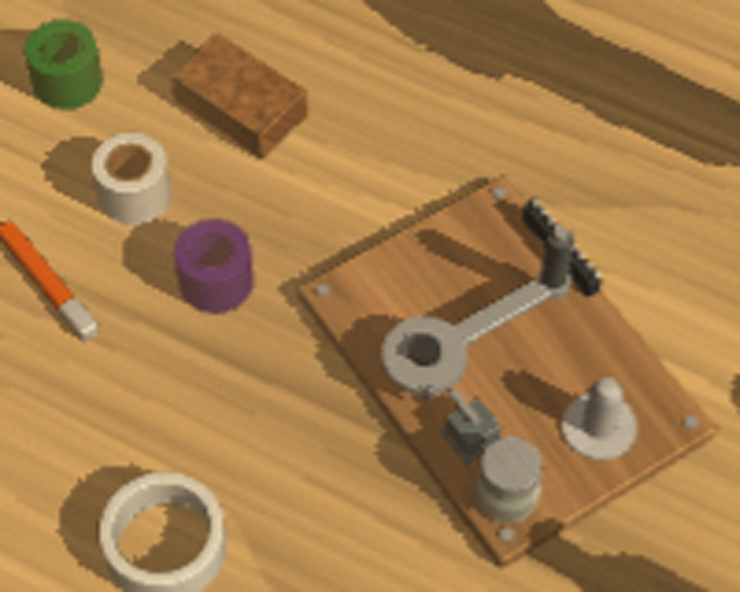

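The top crop shows the cream roll at crop (600,226), between the purple look-alike at (483,182), the marker at (615,115) and the sanding block at (585,360). The spindle seat is at (117,207), the pivot disc at (271,175) and the idler top at (205,290). The scene crop confirms the layout: robot-side cutter, and the jar beyond the spindle.

Run:
```python
from h import *
im=cv2.imread('pics/top0.png'); i=r.camera_info('top')
hsv=cv2.cvtColor(im,cv2.COLOR_BGR2HSV)
def full(c): return 185+(c[0]+.5)/4-.5,165+(c[1]+.5)/4-.5
m=((hsv[...,1]<90)&(hsv[...,2]>100)).astype(np.uint8)
def ell(cx,cy,rad):
    k=np.zeros_like(m); cv2.circle(k,(int(cx),int(cy)),rad,1,-1)
    cs,_=cv2.findContours(m*k,cv2.RETR_EXTERNAL,cv2.CHAIN_APPROX_NONE)
    c=max(cs,key=cv2.contourArea); return cv2.fitEllipse(c)
for n,c,rad,z in (('roll',(600,226),13,.048),('seat',(117,207),11,.021),('pivotdisc',(271,175),11,.05)):
    e=ell(*full(c),rad); P=onz(i,*e[0],z); print(n,np.round(e[0],1),np.round(e[1],1),P.round(4))
P=onz(i,*full((205,288)),.108);print('idler',P.round(4))
for n,c,z in (('jar',(153,103),.073),('purple',(483,182),.048),('block',(566,358),.035),('green',(731,307),.048),('capmk',(545,90),.016),('tipmk',(683,143),.01),('blk0',(515,320),.035),('blk1',(622,402),.035),('can',None,.17)):
    if c: print(n,onz(i,*full(c),z).round(4))
print('can',onz(i,115,235,.17).round(3),'bottle',onz(i,140,175,.2).round(3))
# corners
for c in ((145,68),(425,212),(318,402),(37,258)): print(onz(i,*full(c),.018).round(4))
o=r.get_obs();print(cv2.Rodrigues(o['orientation'])[0].round(3))
```

```text
roll [334.5 221.2] [17.9 19. ] [ 0.5375 -0.2127  0.048 ]
seat [213.8 216.3] [15.3 16. ] [0.5598 0.2137 0.021 ]
pivotdisc [251.9 208.4] [18.9 19.2] [0.5829 0.0767 0.05  ]
idler [0.4759 0.1279 0.108 ]
jar [0.6427 0.1776 0.073 ]
purple [ 0.5769 -0.1113  0.048 ]
block [ 0.4232 -0.1822  0.035 ]
green [ 0.4662 -0.3251  0.048 ]
capmk [ 0.6676 -0.1716  0.016 ]
tipmk [ 0.6197 -0.2961  0.01  ]
blk0 [ 0.4565 -0.1384  0.035 ]
blk1 [ 0.385  -0.2299  0.035 ]
can [0.474 0.511 0.17 ] bottle [0.664 0.432 0.2  ]
[0.688  0.1911 0.018 ]
[ 0.5553 -0.0615  0.018 ]
[0.3864 0.0341 0.018 ]
[0.5142 0.2841 0.018 ]
[[-0.914  0.405 -0.001]
 [ 0.405  0.914 -0.002]
 [-0.    -0.002 -1.   ]]
```

>>> step_arm(
  moves=[
    {"dz": -35},
    {"dz": -35},
    {"dx": -42.5, "dy": -25},
    {"dx": -42.5, "dy": -25},
    {"dx": -42.5, "dy": -25},
    {"dx": -42.5, "dy": -25},
    {"dx": -42.5, "dy": -25},
    {"dx": -42.5, "dy": -25},
    {"dx": -42.5, "dy": -25},
    {"dx": -42.5, "dy": -25},
    {"dx": -42.5, "dy": -25},
    {"dx": -42.5, "dy": -25},
    {},
  ],
)

```text
invalid input at $.moves[0]: expected keys rx, ry, rz, dx, dy, dz, gripper
```

```bash
cat >> h.py <<'E'
def to(x,y,z):
    o=r.get_obs(); R=cv2.Rodrigues(o['orientation'])[0]
    print('tcp',o['tcp_pos'].round(4),'clk',o['clock'],'delta tool mm',(R.T@(np.array([x,y,z])-o['tcp_pos'])*1000).round(1))
    print('R',R.round(3).tolist())
E
python3 - <<'E'
from h import *
i=r.camera_info('wrist'); f=r.grab_frame('wrist'); cv2.imwrite('pics/w1.png',f)
import pickle; pickle.dump(i,open('w1.pkl','wb'))
print(ray(i,0,0)[0]); to(.5375,-.2127,.25)
for n,P in (('seat',(.5598,.2137,.021)),('tip',(.5598,.2137,.082)),('idler',(.4776,.1327,.108)),('piv',(.584,.077,.048))): print(n,proj(i,P).round(0))
E
```

```text
[0.20931595 0.64576896 0.37409598]
tcp [0.2731 0.6168 0.2269] clk 0.15 delta tool mm [-577.6 -651.5  -22.1]
R [[-0.914, 0.405, -0.0], [0.405, 0.914, -0.001], [-0.0, -0.001, -1.0]]
seat [[ 96. 472.]]
tip [[ 77. 514.]]
idler [[-20. 501.]]
piv [[ 26. 516.]]
```

View pics/w1.png

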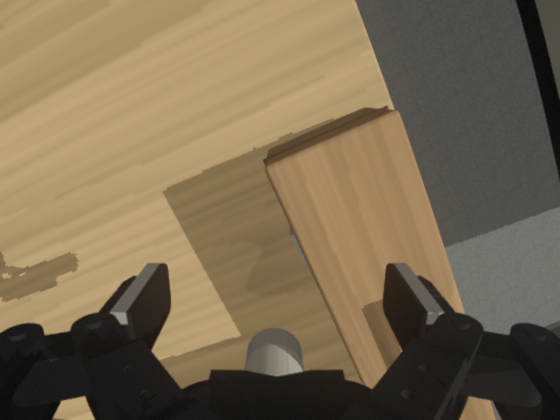

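The wrist view shows the camera looking past the fingers along tool +x, with nothing of interest in it yet. The move was refused because every row needs all keys.

>>> step_arm(
  moves=[
    {"rx": 0, "ry": 0, "rz": 0, "dx": 0, "dy": 0, "dz": -35, "gripper": 1},
    {"rx": 0, "ry": 0, "rz": 0, "dx": 0, "dy": 0, "dz": -35, "gripper": 1},
    {"rx": 0, "ry": 0, "rz": 0, "dx": -46, "dy": -23, "dz": 0, "gripper": 1},
    {"rx": 0, "ry": 0, "rz": 0, "dx": -46, "dy": -23, "dz": 0, "gripper": 1},
    {"rx": 0, "ry": 0, "rz": 0, "dx": -46, "dy": -23, "dz": 0, "gripper": 1},
    {"rx": 0, "ry": 0, "rz": 0, "dx": -46, "dy": -23, "dz": 0, "gripper": 1},
    {"rx": 0, "ry": 0, "rz": 0, "dx": -46, "dy": -23, "dz": 0, "gripper": 1},
    {"rx": 0, "ry": 0, "rz": 0, "dx": -46, "dy": -23, "dz": 0, "gripper": 1},
    {"rx": 0, "ry": 0, "rz": 0, "dx": -46, "dy": -23, "dz": 0, "gripper": 1},
    {"rx": 0, "ry": 0, "rz": 0, "dx": -46, "dy": -23, "dz": 0, "gripper": 1},
    {"rx": 0, "ry": 0, "rz": 0, "dx": -46, "dy": -23, "dz": 0, "gripper": 1},
    {"rx": 0, "ry": 0, "rz": 0, "dx": -46, "dy": -23, "dz": 0, "gripper": 1},
    {"rx": 0, "ry": 0, "rz": 0, "dx": -46, "dy": -23, "dz": 0, "gripper": 1},
    {"rx": 0, "ry": 0, "rz": 0, "dx": 0, "dy": 0, "dz": 0, "gripper": 1},
    {"rx": 0, "ry": 0, "rz": 0, "dx": 0, "dy": 0, "dz": 0, "gripper": 1},
  ],
)

```text
clock: 2.02
tcp_pos: [0.6331, 0.1815, 0.2971]
orientation: [-0.65, -3.073, -0.0]
contact_force: [-0.7, -0.5, 0.6]
grip_width: 0.0855
gripper_force: 0.0
```

Run:
```python
from h import *
i=r.camera_info('wrist'); f=r.grab_frame('wrist'); cv2.imwrite('pics/w2.png',f)
import pickle; pickle.dump(i,open('w2.pkl','wb'))
print(ray(i,0,0)[0]); to(.5375+.914*.09,-.2127-.405*.09,.25); print(r.tcp_to_tips)
for n,P in (('seat',(.5598,.2137,.021)),('tip',(.5598,.2137,.082)),('idler',(.4776,.1327,.108)),('piv',(.584,.077,.048))): print(n,proj(i,P).round(0))
```

```text
[0.56941689 0.21027438 0.44457073]
tcp [0.6327 0.1824 0.2972] clk 2.075 delta tool mm [-162.2 -400.2   46.9]
R [[-0.915, 0.403, -0.001], [0.403, 0.915, 0.001], [0.001, 0.0, -1.0]]
0.022
seat [[275.  90.]]
tip [[275.  88.]]
idler [[151.  38.]]
piv [[171. 163.]]
```

View pics/w2.png

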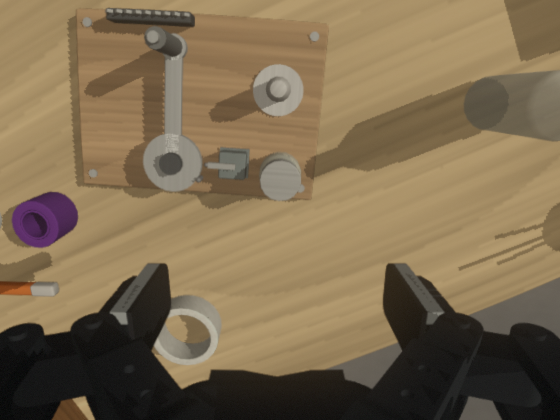

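The wrist view shows the seat at about (278,90), the idler top at (154,38) and the pivot disc at (172,162). All are within a few pixels of the predictions, so I'll refine the seat from this view and then go to the roll.

Run:
```python
from h import *
import pickle; i=pickle.load(open('w2.pkl','rb')); im=cv2.imread('pics/w2.png')
hsv=cv2.cvtColor(im,cv2.COLOR_BGR2HSV)
m=((hsv[...,1]<60)&(hsv[...,2]>90)).astype(np.uint8)
def ell(cx,cy,rad,z):
    k=np.zeros_like(m); cv2.circle(k,(cx,cy),rad,1,-1)
    cs,_=cv2.findContours(m*k,cv2.RETR_EXTERNAL,cv2.CHAIN_APPROX_NONE)
    c=cv2.convexHull(max(cs,key=cv2.contourArea)); e=cv2.fitEllipse(c); print(np.round(e[0],1),np.round(e[1],1),onz(i,*e[0],z).round(4))
ell(278,90,36,.021); ell(172,162,38,.05)
print('tip',onz(i,279,88,.076).round(4),'idler',onz(i,154,38,.108).round(4))
P=[onz(i,u,v,.018) for u,v in ((328,24),(79,9),(81,184),(311,199))]
d=P[0]-P[1]; print('yaw',np.arctan2(-d[0],d[1]), np.linalg.norm(d)); d=P[3]-P[2]; print(np.arctan2(-d[0],d[1]), np.linalg.norm(d))
```

```text
[277.6  89.7] [50.  51.7] [0.561  0.2161 0.021 ]
[172.6 158.7] [58.1 69. ] [0.5809 0.0816 0.05  ]
tip [0.5611 0.2172 0.076 ] idler [0.4785 0.1348 0.108 ]
yaw -0.49046108433147495 0.2738454555062259
-0.4853103225154066 0.28185380496247553
```

>>> step_arm(
  moves=[
    {"rx": 0, "ry": 0, "rz": 0, "dx": -16, "dy": -40, "dz": 0, "gripper": 1},
    {"rx": 0, "ry": 0, "rz": 0, "dx": -16, "dy": -40, "dz": 0, "gripper": 1},
    {"rx": 0, "ry": 0, "rz": 0, "dx": -16, "dy": -40, "dz": 0, "gripper": 1},
    {"rx": 0, "ry": 0, "rz": 0, "dx": -16, "dy": -40, "dz": 0, "gripper": 1},
    {"rx": 0, "ry": 0, "rz": 0, "dx": -16, "dy": -40, "dz": 0, "gripper": 1},
    {"rx": 0, "ry": 0, "rz": 0, "dx": -16, "dy": -40, "dz": 0, "gripper": 1},
    {"rx": 0, "ry": 0, "rz": 0, "dx": -16, "dy": -40, "dz": 0, "gripper": 1},
    {"rx": 0, "ry": 0, "rz": 0, "dx": -16, "dy": -40, "dz": 10, "gripper": 1},
    {"rx": 0, "ry": 0, "rz": 0, "dx": -16, "dy": -40, "dz": 20, "gripper": 1},
    {"rx": 0, "ry": 0, "rz": 0, "dx": -16, "dy": -40, "dz": 20, "gripper": 1},
    {"rx": 0, "ry": 0, "rz": 0, "dx": 0, "dy": 0, "dz": 0, "gripper": 1},
    {"rx": 0, "ry": 0, "rz": 0, "dx": 0, "dy": 0, "dz": 0, "gripper": 1},
  ],
)

```text
clock: 3.58
tcp_pos: [0.6185, -0.2473, 0.2476]
orientation: [-0.646, -3.074, -0.002]
contact_force: [0.5, -0.0, 0.1]
grip_width: 0.0858
gripper_force: 0.0
```

Run:
```python
from h import *
i=r.camera_info('wrist'); f=r.grab_frame('wrist'); cv2.imwrite('pics/w3.png',f)
hsv=cv2.cvtColor(f,cv2.COLOR_BGR2HSV)
p=proj(i,(.5375,-.2127,.048))[0]; print('pred',p)
m=((hsv[...,1]<60)&(hsv[...,2]>110)).astype(np.uint8)
k=np.zeros_like(m); cv2.circle(k,tuple(int(a) for a in p),75,1,-1); m*=k
cs,h=cv2.findContours(m,cv2.RETR_CCOMP,cv2.CHAIN_APPROX_NONE)
for c,hh in zip(cs,h[0]):
    if cv2.contourArea(c)>300:
        e=cv2.fitEllipse(cv2.convexHull(c)); print('hole' if hh[3]>=0 else 'outer',np.round(e[0],1),np.round(e[1],1),onz(i,*e[0],.048).round(4),onz(i,*e[0],.03).round(4))
to(.5375,-.2127,.033)
```

```text
pred [274.00607864  78.15978314]
outer [275.9  80.9] [65.2 67.3] [ 0.5404 -0.2121  0.048 ] [ 0.5396 -0.2118  0.03  ]
hole [276.   81.3] [42.3 43.8] [ 0.5407 -0.2122  0.048 ] [ 0.54   -0.2118  0.03  ]
tcp [ 0.6189 -0.2469  0.248 ] clk 3.625 delta tool mm [ 88.3  -1.7 214.9]
R [[-0.916, 0.402, 0.001], [0.402, 0.916, 0.001], [-0.0, 0.001, -1.0]]
```

View pics/w3.png

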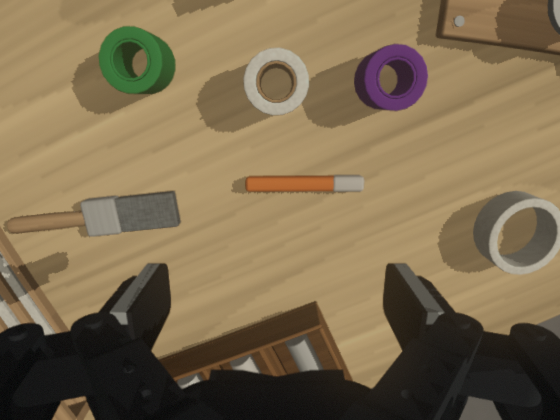

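The view shows the cream roll's ring at (276,81), with the purple roll to its right and the green one to its left. The fingers have clear gaps on both sides.

>>> step_arm(
  moves=[
    {"rx": 0, "ry": 0, "rz": 0, "dx": 43, "dy": 0, "dz": 30, "gripper": 0.9},
    {"rx": 0, "ry": 0, "rz": 0, "dx": 43, "dy": 0, "dz": 30, "gripper": 0.9},
    {"rx": 0, "ry": 0, "rz": 0, "dx": 0, "dy": 0, "dz": 40, "gripper": 0.9},
    {"rx": 0, "ry": 0, "rz": 0, "dx": 0, "dy": 0, "dz": 35, "gripper": 0.9},
    {"rx": 0, "ry": 0, "rz": 0, "dx": 0, "dy": 0, "dz": 30, "gripper": 0.9},
    {"rx": 0, "ry": 0, "rz": 0, "dx": 0, "dy": 0, "dz": 30, "gripper": 0.9},
    {"rx": 0, "ry": 0, "rz": 0, "dx": 0, "dy": 0, "dz": 20, "gripper": 0.9},
    {"rx": 0, "ry": 0, "rz": 0, "dx": 0, "dy": 0, "dz": 0, "gripper": 0.9},
    {"rx": 0, "ry": 0, "rz": 0, "dx": 0, "dy": 0, "dz": 0, "gripper": 0.9},
  ],
)

```text
clock: 4.75
tcp_pos: [0.5402, -0.2146, 0.0337]
orientation: [0.649, 3.072, 0.0]
contact_force: [-0.1, -0.4, 0.8]
grip_width: 0.081
gripper_force: 0.0
```

>>> step_arm(
  grip_force=30,
  moves=[
    {"rx": 0, "ry": 0, "rz": 0, "dx": 0, "dy": 0, "dz": 0, "gripper": -0.2},
    {"rx": 0, "ry": 0, "rz": 0, "dx": 0, "dy": 0, "dz": 0, "gripper": -0.2},
    {"rx": 0, "ry": 0, "rz": 0, "dx": 0, "dy": 0, "dz": 0, "gripper": -0.2},
    {"rx": 0, "ry": 0, "rz": 0, "dx": 0, "dy": 0, "dz": 0, "gripper": -0.2},
    {"rx": 0, "ry": 0, "rz": 0, "dx": 0, "dy": 0, "dz": 0, "gripper": -0.2},
    {"rx": 0, "ry": 0, "rz": 0, "dx": 0, "dy": 0, "dz": 0, "gripper": -0.2},
  ],
)

```text
clock: 5.5
tcp_pos: [0.5402, -0.2149, 0.0342]
orientation: [0.65, 3.071, 0.001]
contact_force: [-1.6, 1.8, 7.7]
grip_width: 0.0577
gripper_force: 30.5
```

>>> step_arm(
  moves=[
    {"rx": 0, "ry": 0, "rz": 0, "dx": 0, "dy": 0, "dz": -20, "gripper": -0.2},
    {"rx": 0, "ry": 0, "rz": 0, "dx": 0, "dy": 0, "dz": -40, "gripper": -0.2},
    {"rx": 0, "ry": 0, "rz": 0, "dx": 0, "dy": 0, "dz": -40, "gripper": -0.2},
    {"rx": 0, "ry": 0, "rz": 0, "dx": 0, "dy": 0, "dz": -40, "gripper": -0.2},
    {"rx": 0, "ry": 0, "rz": 0, "dx": 0, "dy": 0, "dz": -26, "gripper": -0.2},
    {"rx": 0, "ry": 0, "rz": 0, "dx": 0, "dy": 0, "dz": 0, "gripper": -0.2},
    {"rx": 0, "ry": 0, "rz": 0, "dx": 0, "dy": 0, "dz": 0, "gripper": -0.2},
  ],
)

```text
clock: 6.38
tcp_pos: [0.5386, -0.2144, 0.1983]
orientation: [-0.65, -3.073, -0.0]
contact_force: [-0.1, -0.3, -1.6]
grip_width: 0.0573
gripper_force: 32.7
```

Run:
```python
from h import *
o=r.get_obs(); t=o['tcp_pos']
out=[]
for n in ('scene','top'):
    f=r.grab_frame(n); i=r.camera_info(n); p=proj(i,t-[0,0,.01])[0]; print(n,p); u,v=p.astype(int)
    out.append(cv2.resize(f[max(v-40,0):v+40,u-50:u+50],(400,320),interpolation=cv2.INTER_CUBIC)); print(u,v)
cv2.imwrite('pics/g4.png',cv2.convertScaleAbs(np.hstack(out),alpha=1.4)); cv2.imwrite('pics/w4.png',r.grab_frame('wrist'))
to(.561,.2161,.2); print(o['grip_width'],o['contact_force'],o['moment'])
```

```text
scene [223.87224283 132.21171902]
223 132
top [341.39459122 213.86283075]
341 213
tcp [ 0.5384 -0.2144  0.1974] clk 6.525 delta tool mm [153.6 402.8  -2.4]
R [[-0.914, 0.405, -0.002], [0.405, 0.914, 0.0], [0.002, -0.0, -1.0]]
0.05728521564184389 [-0.14993446 -0.28835323 -1.62485534] [ 0.05687835  0.00636433 -0.05126782]
```

View pics/g4.png

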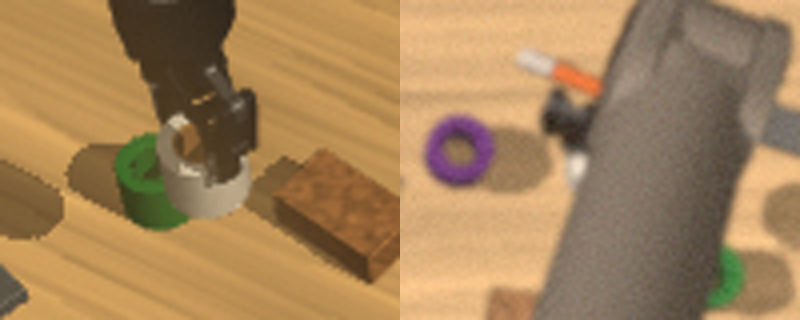

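The roll is held between the fingers, upright and clear of the table. I'll check how well it is centred along the pads from the wrist picture.

Run:
```python
from h import *
o=r.get_obs();i=r.camera_info('wrist');R=cv2.Rodrigues(o['orientation'])[0];t=o['tcp_pos']
f=cv2.imread('pics/w4.png');hsv=cv2.cvtColor(f,cv2.COLOR_BGR2HSV)
m=((hsv[...,1]<60)&(hsv[...,2]>110)).astype(np.uint8); m[:200]=0; m[:,:150]=0; m[:,410:]=0
cs,_=cv2.findContours(m,cv2.RETR_EXTERNAL,cv2.CHAIN_APPROX_NONE)
for c in cs:
    if cv2.contourArea(c)>100: print(cv2.boundingRect(c))
for x,y,z in ((30,0,-14),(30,0,34),(0,0,-14),(0,29,-14),(0,-29,-14),(16,0,-14)): print(x,y,z,proj(i,t+R@np.array([x,y,z])/1000)[0].round(0))
cv2.imwrite('pics/w4c.png',cv2.resize(f[200:],None,fx=1.4,fy=1.4))
```

```text
(205, 200, 144, 139)
30 0 -14 [275. 207.]
30 0 34 [275. 180.]
0 0 -14 [275. 278.]
0 29 -14 [346. 278.]
0 -29 -14 [203. 278.]
16 0 -14 [275. 241.]
```

View pics/w4c.png

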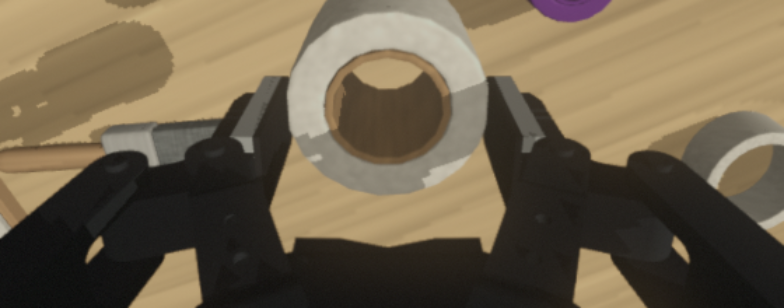

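The picture shows the roll's top ring centred at about full-image (276,275) between the pads. That makes it upright and within about 1 mm of the TCP, so I'll carry it to above the spindle.

>>> step_arm(
  moves=[
    {"rx": 0, "ry": 0, "rz": 0, "dx": 15.3, "dy": 40, "dz": 0, "gripper": -0.2},
    {"rx": 0, "ry": 0, "rz": 0, "dx": 15.3, "dy": 40, "dz": 0, "gripper": -0.2},
    {"rx": 0, "ry": 0, "rz": 0, "dx": 15.3, "dy": 40, "dz": 0, "gripper": -0.2},
    {"rx": 0, "ry": 0, "rz": 0, "dx": 15.3, "dy": 40, "dz": 0, "gripper": -0.2},
    {"rx": 0, "ry": 0, "rz": 0, "dx": 15.3, "dy": 40, "dz": 0, "gripper": -0.2},
    {"rx": 0, "ry": 0, "rz": 0, "dx": 15.3, "dy": 40, "dz": 0, "gripper": -0.2},
    {"rx": 0, "ry": 0, "rz": 0, "dx": 15.3, "dy": 40, "dz": 0, "gripper": -0.2},
    {"rx": 0, "ry": 0, "rz": 0, "dx": 15.3, "dy": 40, "dz": 0, "gripper": -0.2},
    {"rx": 0, "ry": 0, "rz": 0, "dx": 15.3, "dy": 40, "dz": 0, "gripper": -0.2},
    {"rx": 0, "ry": 0, "rz": 0, "dx": 15.3, "dy": 40, "dz": 0, "gripper": -0.2},
    {"rx": 0, "ry": 0, "rz": 0, "dx": 0, "dy": 0, "dz": 40, "gripper": -0.2},
    {"rx": 0, "ry": 0, "rz": 0, "dx": 0, "dy": 0, "dz": 30, "gripper": -0.2},
    {"rx": 0, "ry": 0, "rz": 0, "dx": 0, "dy": 0, "dz": 0, "gripper": -0.2},
    {"rx": 0, "ry": 0, "rz": 0, "dx": 0, "dy": 0, "dz": 0, "gripper": -0.2},
  ],
)

```text
clock: 8.28
tcp_pos: [0.5619, 0.213, 0.1293]
orientation: [0.65, 3.073, 0.0]
contact_force: [0.7, 0.7, -0.5]
grip_width: 0.0579
gripper_force: 32.9
```

Run:
```python
from h import *
o=r.get_obs();i=r.camera_info('wrist');f=r.grab_frame('wrist');cv2.imwrite('pics/w5.png',f)
to(.5601,.2141,.0545); print(o['contact_force'],o['grip_width'])
print(proj(i,[(.561,.2161,.082),(.5601,.2141,.082),(.5601,.2141,.070)]).round(0))
cv2.imwrite('pics/w5c.png',cv2.resize(f[180:360,150:400],None,fx=3,fy=3))
```

```text
tcp [0.5622 0.2132 0.1298] clk 8.325 delta tool mm [ 2.4 -0.1 75.3]
R [[-0.914, 0.405, 0.002], [0.405, 0.914, 0.001], [-0.001, 0.001, -1.0]]
[ 0.68116236  0.65752395 -0.45029734] 0.05794572688869387
[[279. 223.]
 [276. 223.]
 [276. 217.]]
```

View pics/w5c.png

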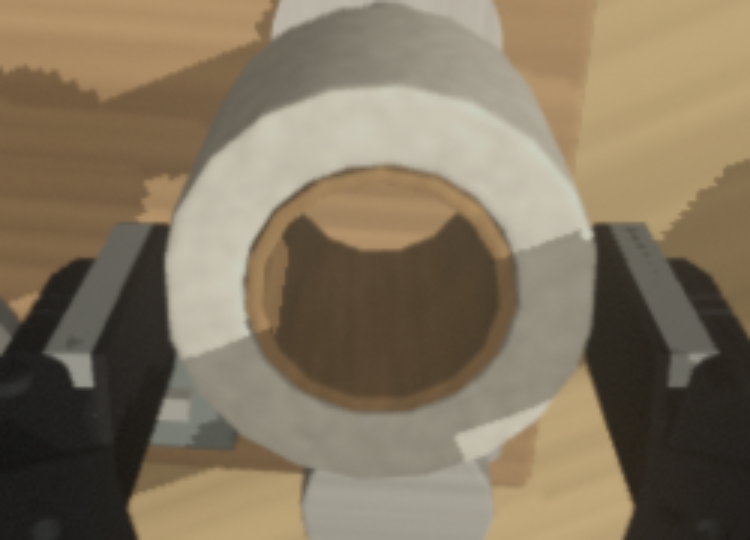

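The ring's hole is in line with the seat behind it, with the seat centre at column 279 and the roll at 277.5. I'll apply a small trim and lower.

>>> step_arm(
  moves=[
    {"rx": 0, "ry": 0, "rz": 0, "dx": 1.3, "dy": 0.5, "dz": 10, "gripper": -0.2},
    {"rx": 0, "ry": 0, "rz": 0, "dx": 0, "dy": 0, "dz": 8, "gripper": -0.2},
    {"rx": 0, "ry": 0, "rz": 0, "dx": 0, "dy": 0, "dz": 6, "gripper": -0.2},
    {"rx": 0, "ry": 0, "rz": 0, "dx": 0, "dy": 0, "dz": 6, "gripper": -0.2},
    {"rx": 0, "ry": 0, "rz": 0, "dx": 0, "dy": 0, "dz": 6, "gripper": -0.2},
    {"rx": 0, "ry": 0, "rz": 0, "dx": 0, "dy": 0, "dz": 0, "gripper": -0.2},
  ],
)

```text
clock: 9.07
tcp_pos: [0.56, 0.2138, 0.092]
orientation: [-0.65, -3.073, 0.001]
contact_force: [0.8, -0.0, -0.7]
grip_width: 0.0575
gripper_force: 32.9
```

>>> step_arm(
  moves=[
    {"rx": 0, "ry": 0, "rz": 0, "dx": 0, "dy": 0, "dz": 8, "gripper": -0.2},
    {"rx": 0, "ry": 0, "rz": 0, "dx": 0, "dy": 0, "dz": 8, "gripper": -0.2},
    {"rx": 0, "ry": 0, "rz": 0, "dx": 0, "dy": 0, "dz": 8, "gripper": -0.2},
    {"rx": 0, "ry": 0, "rz": 0, "dx": 0, "dy": 0, "dz": 8, "gripper": -0.2},
    {"rx": 0, "ry": 0, "rz": 0, "dx": 0, "dy": 0, "dz": 4, "gripper": -0.2},
    {"rx": 0, "ry": 0, "rz": 0, "dx": 0, "dy": 0, "dz": 0, "gripper": -0.2},
    {"rx": 0, "ry": 0, "rz": 0, "dx": 0, "dy": 0, "dz": 0, "gripper": -0.2},
  ],
)

```text
clock: 9.95
tcp_pos: [0.5605, 0.2141, 0.0568]
orientation: [0.65, 3.073, 0.0]
contact_force: [0.5, 0.6, -1.1]
grip_width: 0.0576
gripper_force: 32.9
```

>>> step_arm(
  moves=[
    {"rx": 0, "ry": 0, "rz": 0, "dx": 0, "dy": 0, "dz": 1.5, "gripper": -0.2},
    {"rx": 0, "ry": 0, "rz": 0, "dx": 0, "dy": 0, "dz": 0, "gripper": -0.2},
    {"rx": 0, "ry": 0, "rz": 0, "dx": 0, "dy": 0, "dz": 0, "gripper": 0.8},
    {"rx": 0, "ry": 0, "rz": 0, "dx": 0, "dy": 0, "dz": 0, "gripper": 0.8},
    {"rx": 0, "ry": 0, "rz": 0, "dx": 0, "dy": 0, "dz": 0, "gripper": 0.8},
    {"rx": 0, "ry": 0, "rz": 0, "dx": 0, "dy": 0, "dz": 0, "gripper": 0.8},
    {"rx": 0, "ry": 0, "rz": 0, "dx": 0, "dy": 0, "dz": 0, "gripper": 0.8},
    {"rx": 0, "ry": 0, "rz": 0, "dx": 0, "dy": 0, "dz": 0, "gripper": 0.8},
  ],
)

```text
clock: 10.95
tcp_pos: [0.5603, 0.214, 0.0551]
orientation: [0.65, 3.074, 0.0]
contact_force: [0.9, 0.7, 0.2]
grip_width: 0.0768
gripper_force: 0.0
```

>>> step_arm(
  moves=[
    {"rx": 0, "ry": 0, "rz": 0, "dx": 0, "dy": 0, "dz": -15, "gripper": 0.8},
    {"rx": 0, "ry": 0, "rz": 0, "dx": 0, "dy": 0, "dz": -25, "gripper": 0.8},
    {"rx": 0, "ry": 0, "rz": 0, "dx": 0, "dy": 0, "dz": -30, "gripper": 0.8},
    {"rx": 0, "ry": 0, "rz": 0, "dx": 0, "dy": 0, "dz": -40, "gripper": 0.8},
    {"rx": 0, "ry": 0, "rz": 0, "dx": 0, "dy": 0, "dz": -30, "gripper": 0.8},
    {"rx": 0, "ry": 0, "rz": 0, "dx": 0, "dy": 0, "dz": 0, "gripper": -1},
    {"rx": 0, "ry": 0, "rz": 0, "dx": 0, "dy": 0, "dz": 0, "gripper": -1},
  ],
)

```text
clock: 11.82
tcp_pos: [0.5599, 0.2139, 0.1951]
orientation: [-0.65, -3.073, -0.0]
contact_force: [0.2, -0.4, -0.3]
grip_width: 0.0415
gripper_force: 0.0
```

Run:
```python
from h import *
f=r.grab_frame('wrist');cv2.imwrite('pics/w6.png',f); i=r.camera_info('wrist')
hsv=cv2.cvtColor(f,cv2.COLOR_BGR2HSV); m=((hsv[...,1]<60)&(hsv[...,2]>110)).astype(np.uint8)
p=proj(i,(.5605,.214,.069))[0]; print(p)
k=np.zeros_like(m); cv2.circle(k,tuple(int(a) for a in p),60,1,-1)
cs,_=cv2.findContours(m*k,cv2.RETR_EXTERNAL,cv2.CHAIN_APPROX_NONE)
c=max(cs,key=cv2.contourArea);e=cv2.fitEllipse(cv2.convexHull(c));print(e,onz(i,*e[0],.069).round(4))
# scene view: roll top/bottom extents
s=r.grab_frame('scene');i2=r.camera_info('scene');cv2.imwrite('pics/s6.png',s)
hs=cv2.cvtColor(s,cv2.COLOR_BGR2HSV)
q=proj(i2,[(.561,.214,z) for z in (.021,.069)]);print('scene roll centre bottom/top',q)
m=((hs[...,1]<90)&(hs[...,2]>110)).astype(np.uint8);k=np.zeros_like(m);cv2.circle(k,tuple(int(a) for a in q.mean(0)),28,1,-1)
cs,_=cv2.findContours(m*k,cv2.RETR_EXTERNAL,cv2.CHAIN_APPROX_NONE);c=max(cs,key=cv2.contourArea);print(cv2.boundingRect(c))
a=np.linspace(0,2*np.pi,40)
P=np.vstack([proj(i2,np.c_[.561+.03*np.cos(a),.214+.03*np.sin(a),a*0+z]) for z in (.021,.069)]);print('expected',P.min(0),P.max(0))
u,v=q.mean(0).astype(int)
vis=cv2.resize(s[v-50:v+50,u-60:u+60],(480,400),interpolation=cv2.INTER_CUBIC)
cv2.imwrite('pics/v6.png',np.hstack([vis,cv2.resize(f[200:,150:400],(320,400))[:, :]][:2]))
# push plan, tool x rotated: frame
S=np.array([.5602,.2143]); y=-.487; R=np.array([[np.cos(y),-np.sin(y)],[np.sin(y),np.cos(y)]])
piv=S+R@[.085,-.11]
for ang in (0,.2,.4,.6,.75):
    d=piv+.12*(R@[-np.cos(ang),-np.sin(ang)]); tg=R@[np.sin(ang),-np.cos(ang)]; print(ang,'idler',d.round(4),'tangent',tg.round(3))
to(.4776,.1327,.09)
```

```text
[276.17371683 193.49135432]
((277.1165466308594, 188.65054321289062), (75.94125366210938, 81.5993881225586), 4.894937038421631) [0.5573 0.2162 0.069 ]
scene roll centre bottom/top [[356.52628428 234.28641667]
 [358.45714293 226.05481319]]
(348, 217, 22, 27)
expected [345.70916301 216.40046436] [369.6146655 243.9785685]
0 idler [0.4778 0.1335] tangent [-0.468 -0.884]
0.2 idler [0.4687 0.1113] tangent [-0.283 -0.959]
0.4 idler [0.4643 0.0877] tangent [-0.087 -0.996]
0.6 idler [0.4646 0.0638] tangent [ 0.113 -0.994]
0.75 idler [0.468  0.0461] tangent [ 0.26  -0.966]
tcp [0.5595 0.2137 0.1941] clk 11.925 delta tool mm [  42.  -107.1  104.4]
R [[-0.914, 0.405, -0.002], [0.405, 0.914, -0.001], [0.001, -0.001, -1.0]]
```

View pics/v6.png

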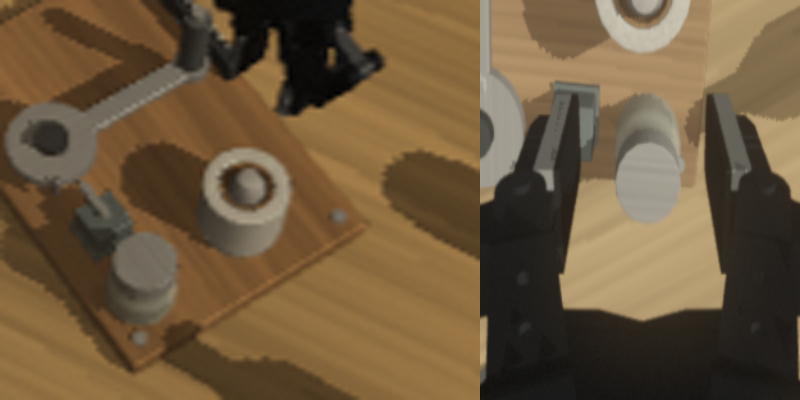

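The roll is seated flat on the spindle: the scene extents of rows 217–244 match the expected 216–244. The fingers are clear of it. Next I'll turn the closed gripper and bring it down beside the idler on the spindle side.

>>> step_arm(
  moves=[
    {"rx": 0, "ry": 0, "rz": 0, "dx": 27, "dy": -36, "dz": 0, "gripper": -1},
    {"rx": 0, "ry": 0, "rz": 0, "dx": 27, "dy": -36, "dz": 0, "gripper": -1},
    {"rx": 0, "ry": 0, "rz": 10.1, "dx": 0, "dy": 0, "dz": 0, "gripper": -1},
    {"rx": 0, "ry": 0, "rz": 10.1, "dx": 0, "dy": 0, "dz": 0, "gripper": -1},
    {"rx": 0, "ry": 0, "rz": 10.1, "dx": 0, "dy": 0, "dz": 0, "gripper": -1},
    {"rx": 0, "ry": 0, "rz": 10.1, "dx": 0, "dy": 0, "dz": 0, "gripper": -1},
    {"rx": 0, "ry": 0, "rz": 10.1, "dx": 0, "dy": 0, "dz": 0, "gripper": -1},
    {"rx": 0, "ry": 0, "rz": 10.1, "dx": 0, "dy": 0, "dz": 0, "gripper": -1},
    {"rx": 0, "ry": 0, "rz": 10.1, "dx": 0, "dy": 0, "dz": 0, "gripper": -1},
    {"rx": 0, "ry": 0, "rz": 0, "dx": 0, "dy": 0, "dz": 0, "gripper": -1},
    {"rx": 0, "ry": 0, "rz": 0, "dx": 0, "dy": 0, "dz": 0, "gripper": -1},
  ],
)

```text
clock: 13.3
tcp_pos: [0.4815, 0.17, 0.1946]
orientation: [-2.305, -2.135, 0.001]
contact_force: [0.0, 0.1, 0.1]
grip_width: 0.0001
gripper_force: 0.0
```

Run:
```python
from h import *
to(.4807,.1695,.092); o=r.get_obs(); print(o['grip_width'],o['joints'].round(2),r.tcp_to_tips)
```

```text
tcp [0.4815 0.17   0.1946] clk 13.3 delta tool mm [ -0.5  -0.7 102.6]
R [[0.076, 0.997, -0.001], [0.997, -0.076, -0.001], [-0.001, -0.001, -1.0]]
0.00011383578017475924 [-0.82  0.25  0.43  2.   -0.13  0.91 -0.4 ] 0.022
```

>>> step_arm(
  moves=[
    {"rx": 0, "ry": 0, "rz": 0, "dx": 0, "dy": 0, "dz": 34, "gripper": -1},
    {"rx": 0, "ry": 0, "rz": 0, "dx": 0, "dy": 0, "dz": 34, "gripper": -1},
    {"rx": 0, "ry": 0, "rz": 0, "dx": 0, "dy": 0, "dz": 34, "gripper": -1},
    {"rx": 0, "ry": 0, "rz": 0, "dx": 0, "dy": 0, "dz": 0, "gripper": -1},
    {"rx": 0, "ry": 0, "rz": 0, "dx": -8, "dy": 0, "dz": 0, "gripper": -1},
    {"rx": 0, "ry": 0, "rz": 0, "dx": -7, "dy": 0, "dz": 0, "gripper": -1},
    {"rx": 0, "ry": 0, "rz": 0, "dx": -6, "dy": -2, "dz": 0, "gripper": -1},
    {"rx": 0, "ry": 0, "rz": 0, "dx": -6, "dy": -2, "dz": 0, "gripper": -1},
    {"rx": 0, "ry": 0, "rz": 0, "dx": 0, "dy": 0, "dz": 0, "gripper": -1},
  ],
)

```text
clock: 14.42
tcp_pos: [0.4758, 0.1434, 0.0936]
orientation: [-2.309, -2.131, -0.002]
contact_force: [0.2, 2.8, 1.8]
grip_width: -0.0
gripper_force: 1.7
```

>>> step_arm(
  moves=[
    {"rx": 0, "ry": 0, "rz": 0, "dx": -6, "dy": -2, "dz": 0, "gripper": -1},
    {"rx": 0, "ry": 0, "rz": 0, "dx": -6, "dy": -1.5, "dz": 0, "gripper": -1},
    {"rx": 0, "ry": 0, "rz": 0, "dx": -6, "dy": -1, "dz": 0, "gripper": -1},
    {"rx": 0, "ry": 0, "rz": 0, "dx": -6, "dy": -1, "dz": 0, "gripper": -1},
    {"rx": 0, "ry": 0, "rz": 0, "dx": -6, "dy": -0.5, "dz": 0, "gripper": -1},
    {"rx": 0, "ry": 0, "rz": 0, "dx": -6, "dy": 0, "dz": 0, "gripper": -1},
    {"rx": 0, "ry": 0, "rz": 0, "dx": 0, "dy": 0, "dz": 0, "gripper": -1},
  ],
)

```text
clock: 15.3
tcp_pos: [0.4668, 0.1081, 0.0931]
orientation: [-2.309, -2.13, -0.001]
contact_force: [0.8, 6.4, 2.1]
grip_width: -0.0001
gripper_force: 3.1
```

q is now about 0.40 with a push of 6.4 N, as expected. I'll go on over the tooth.

>>> step_arm(
  moves=[
    {"rx": 0, "ry": 0, "rz": 0, "dx": -6, "dy": 0.5, "dz": 0, "gripper": -1},
    {"rx": 0, "ry": 0, "rz": 0, "dx": -6, "dy": 0.5, "dz": 0, "gripper": -1},
    {"rx": 0, "ry": 0, "rz": 0, "dx": -6, "dy": 0.5, "dz": 0, "gripper": -1},
    {"rx": 0, "ry": 0, "rz": 0, "dx": -6, "dy": 1, "dz": 0, "gripper": -1},
    {"rx": 0, "ry": 0, "rz": 0, "dx": -6, "dy": 1.5, "dz": 0, "gripper": -1},
    {"rx": 0, "ry": 0, "rz": 0, "dx": -6, "dy": 1.5, "dz": 0, "gripper": -1},
    {"rx": 0, "ry": 0, "rz": 0, "dx": -6, "dy": 1.5, "dz": 0, "gripper": -1},
    {"rx": 0, "ry": 0, "rz": 0, "dx": 0, "dy": 0, "dz": 0, "gripper": -1},
    {"rx": 0, "ry": 0, "rz": 0, "dx": 0, "dy": 0, "dz": 0, "gripper": -1},
    {"rx": 0, "ry": 0, "rz": 0, "dx": 0, "dy": 0, "dz": 0, "gripper": -1},
    {"rx": 0, "ry": 0, "rz": 0, "dx": 0, "dy": 0, "dz": 0, "gripper": -1},
  ],
)

```text
clock: 16.68
tcp_pos: [0.4704, 0.0659, 0.0931]
orientation: [-2.308, -2.131, -0.001]
contact_force: [1.0, 6.6, 2.5]
grip_width: 0.0002
gripper_force: 3.2
```

Run:
```python
from h import *
to(.4697,.0671,.092); o=r.get_obs(); print(o['contact_force'],np.abs(o['qvel']).max())
S=np.array([.5602,.2143]); y=-.487; R=np.array([[np.cos(y),-np.sin(y)],[np.sin(y),np.cos(y)]]); piv=S+R@[.085,-.11]
d=R.T@(o['tcp_pos'][:2]-.021*np.array([.076,.997])-piv); print('q est',np.arctan2(-d[1],-d[0]),np.linalg.norm(d))
s=r.grab_frame('scene');cv2.imwrite('pics/s7.png',s)
hs=cv2.cvtColor(s,cv2.COLOR_BGR2HSV);m=((hs[...,1]<90)&(hs[...,2]>110)).astype(np.uint8);k=np.zeros_like(m);cv2.circle(k,(357,230),28,1,-1)
cs,_=cv2.findContours(m*k,cv2.RETR_EXTERNAL,cv2.CHAIN_APPROX_NONE);print(cv2.boundingRect(max(cs,key=cv2.contourArea)))
```

```text
tcp [0.4704 0.0659 0.0931] clk 16.675 delta tool mm [ 1.1 -0.8  1.1]
R [[0.08, 0.997, -0.0], [0.997, -0.08, 0.001], [0.001, -0.0, -1.0]]
[0.95329391 6.62617575 2.53265694] 0.0017895201178572424
q est 0.7610765761457746 0.1195199381087014
(348, 217, 22, 27)
```

```bash
python3 -c "
from bench import r
print(r.hand_in())"
```

```text
the job is handed in; nothing more can be done
None
```

The small roll sits flat on the spindle seat, released, and the closed fingertips hold the tensioner arm at about 0.76 rad (estimated), well past the click, with about 6.6 N. I handed the job in at about 16.7 s; no verdict was shown, and I viewed 11 pictures, one over the limit of 10.

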